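Right the fallen bottle against the splash guard

TASK

One of the bottles in the row at the splash guard has fallen over and lies with its foot towards the guard. Stand it up again: brace its foot against the guard, tip the capped end up and push it over towards the guard until the bottle stands upright, pressed up against the guard, between its two neighbours; then let go. Tip it up on its foot rather than lifting it off the worktop, and do not move or upset the two bottles that stand beside it.

Things in the scene. Friction and masses are not known exactly. Their poses are not given: they have to be found in the camera images.
- fallen_bottle: The only bottle lying on its side: square white plastic, body 60 x 60 x 95 mm tall, then a 33 mm neck and a round grey cap, 40 mm across, from 112 to 136 mm above the underside. 0.25 to 0.4 kg. Origin: centre of the underside; z axis towards the cap. Its axis lies level, 30 mm up; foot 15 to 45 mm short of the guard, cap towards the robot, square to the guard within 0.2 rad.
- splash_guard: Upright aluminium plate screwed to the worktop (fixed), 460 mm long, 100 mm high, 6 mm thick, with a flange and braces behind it. Origin: on its front face (the bare face towards the robot), mid-length, at worktop height. x axis: level, square to the plate, pointing away from the robot (the bottles are on the -x side); y axis: along the plate; z up.
- standing_bottle: A square white bottle identical to the fallen one (60 x 60 x 136 mm, grey cap), standing upright close to the guard, 165 to 190 mm to one side of the guard's middle. To be left alone. Origin: centre of its underside, z up.
- tall_bottle: Taller round white screw-cap bottle, 66 mm diameter, 169 mm high, standing upright close to the guard, 165 to 190 mm to the other side of the guard's middle. To be left alone. Origin: centre of its underside, z up.
Mind the look-alikes: they are no part of the job. Leave any brown look-alike of the fallen_bottle alone.

How it is judged (in metres and radians):
On the way:
1. the bottle is half tipped up (its axis 30 to 65 degrees from upright) with its foot at the guard (centre of the underside at most 50 mm from the guard's front face) (angle between fallen_bottle's own z axis and vertical between 0.52 and 1.13 rad and x of fallen_bottle in the frame of splash_guard between -0.05 and 0 m), for 0.05 s.
At the end, for the whole second after the job is handed in: The fallen bottle stands upright (within 7 degrees) and at rest on the worktop in front of the splash guard, the centre of its underside at most 45 mm from the guard's front face (30 mm when it touches squarely) and within 75 mm of the guard's middle, between its neighbours, which still stand (angle between each of fallen_bottle, standing_bottle, tall_bottle's own z axis and vertical below 0.12 rad and height (world z) of fallen_bottle below 0.01 m and x of fallen_bottle in the frame of splash_guard between -0.045 and 0 m and y of fallen_bottle in the frame of splash_guard between -0.075 and 0.075 m and linear speed of fallen_bottle below 0.02 m/s).
It fails at once if the bottle is lifted off the worktop (centre of its underside more than 55 mm high; it is 30 mm while the bottle lies and sinks as the bottle tips up) (height (world z) of fallen_bottle above 0.055 m).
It fails at once if a neighbouring bottle is tipped by more than 17 degrees or shifted by more than 30 mm (angle between any of standing_bottle, tall_bottle's own z axis and vertical above 0.3 rad or distance of any of standing_bottle, tall_bottle from where it was at the start of the episode above 0.03 m).
It also fails if it takes over 38 s, if anything falls off the work surface, if the arm or the gripper's body presses on something with over 40 N, if the wrist force passes 120 N, or if a joint passes its speed limit or range.

ROBOT

A 6-joint arm with a two-finger parallel gripper is mounted at the origin on a cart in front of the work surface, level with it; the furniture and walls round the work are solid. World frame = base frame: x ahead of the robot, y to its left, z up, the work surface at z = 0. Lengths are in m, angles in degrees, forces in N, time in s.
With the tool pointing down it reaches from about 0.4 to 0.825 m from the base axis. Payload 7 kg.
Tool frame: the origin (TCP) lies midway between the tips of the shut fingers; the grasp point (between the pads) lies 19 mm behind it; z points along the fingers, y is the line along which they close (so a half turn about z gives the same grasp; the last joint's range is limited). The gripper opens to 88 mm and grips with 3 to 60 N. Pads are 19 mm wide; open, the fingers measure 130 mm over their backs; the gripper's body (78 mm by 193 mm) begins 47 mm behind the grasp point.
Start: joints at [81.939, 20.546, 0.682, 0, -70.136, -16.507], TCP at [0.281, 0.614, 0.227] pointing down, gripper open.
Joint ranges: [-176.03, 176.03], [-82.01, 121.73], [-58.28, 71.71], [-173.87, 95.51], [-174.79, -0.11], [-173.66, 173.66]. Speed limits (degrees/s): [136.94, 136.94, 172.46, 180, 180, 180].

INTERFACE

Orientations are given as [roll, pitch, yaw] about the fixed x, y, z axes, in that order (R = Rz(yaw) Ry(pitch) Rx(roll)).
In Python, from plant import r gives the robot as it stands.
- The arm moves only by the tool drive_tool, never from a script. Its argument "commands" is a list of rows, each an object of numbers: "hand": the closure, from 0 (fully open) to 1 (shut); "tx", "ty", "tz": the shift along the world's x, y, z scaled (see below); "turn": the turn about the world's z scaled (see below). A call has 1 to 10 rows; each row is the pose to reach, as a shift and turn from the pose commanded when the call began; what a row does not reach only later rows make up. The controller multiplies each number of a shift by 0.6 m and each number of a turn by 90 degrees. A row lasts 1/10 s, in which the tool goes at most 50 mm and 8.59 degrees, less where a joint would pass 70% of its speed; a pose out of reach is approached as far as the arm can. A call with a number of a shift or a turn outside -1 to 1 is refused whole. A call with a gripper value outside its range is refused whole. The fingers move at their own pace and stop on an object; "grip_force" is the grip in N (left out, the last holds). Time passes only in rows, so rows that repeat a pose let the fingers close. It gives the time, the measured TCP pose, the force, the opening and the grip force at its end, in the units of the state.
- r.get_state(): the state, without advancing time (a new reading comes with each control period).
- r.capture(name): name is "scene" or "side" or "wrist"; returns a dict with "frame" (480x640x3 uint8, red, green, blue), "fx", "fy", "cx", "cy" (pixels), "world_from_camera" (4x4, takes a point from camera to world coordinates); the wrist camera has in their place "T_tool_cam" (4x4, takes a point from camera to tool coordinates, whose origin is the TCP and whose axes are the flange's). Camera axes: x right, y down, z forward; pixel columns grow to the right and rows downward; lengths in m; the calibration is good to about 2 mm. A picture is of the moment at which its call begins: read the wrist's pose just before it. There is no depth.
- r.close_job(): hands the job in; it is judged then, once.
Trained networks look in the newest picture that a camera, given by its name, has taken for a name from the list of things; names that differ only in an ending like _2 or _b are one class to them, and where a whole thing is asked for, a point or a joint stands for the part that bears it (a point fixed in the world has none). Each returns a list of dicts, best first, with "score" (0 to 1); they miss things now and then, are a little off and sometimes report something else, mostly with a low value. They report only what shows in the picture. A call takes as long as a camera call. They do not tell look-alikes from the thing itself.
- r.trace(label, camera): "pixels" (480x640 bool, what is visible of it) and "extent" ([left, top, right, bottom] in pixels, round what is visible of it).
The state is a dict: "time_s": time; "joints": joint angles; "qd": joint speeds; "joint_torque": joint torques, N m; "tcp_pos": TCP position; "eef_rot": TCP orientation; "contact_force": force on the tool from outside, world axes, zero at the start; "moment": the same for the moment, N m; "gripper_width": finger opening in m; "gripper_force": force on a finger pad.
Only numpy, scipy, OpenCV 4.12 (cv2) and the standard library are available. Lean on these libraries where they do the work, as an engineer would, in place of code of your own. Each camera call takes 0.05 s, during which the arm holds its last target. There are 200 camera calls.

## Working session

There is one attempt and no reset: what is moved stays moved. The work goes in short steps, Python scripts to look and compute and a tool call to move; the robot and the scene stay as the last step left them, time stands still between calls to the robot, and variables do not carry over. Pictures are saved under pics/ and viewed, at most 10 in all, crops included, and the job is handed in when it is done.

Besides the shell and the picture viewer there is one more tool, called in YAML: its name, and indented under it one key for each argument. drive_tool: Moves the arm, as the interface text tells. Its arguments: {"type":"object","properties":{"commands":{"type":"array"},"grip_force":{"type":"number"}},"required":["commands"]}

```bash
mkdir -p pics; ls; python3 - <<'E'
from plant import r
import cv2,numpy as np
s=r.get_state();print(s)
for c in ["scene","side"]:
    d=r.capture(c);cv2.imwrite(f"pics/{c}0.png",d["frame"][:,:,::-1])
    print(c,d["fx"],d["fy"],d["cx"],d["cy"],np.round(d["world_from_camera"],4).tolist())
    for l in ["fallen_bottle","splash_guard","standing_bottle","tall_bottle"]:
        print(l,[(round(q["score"],2),q["extent"]) for q in r.trace(l,c)])
E
```

```text
pics
{'time_s': 0.0, 'joints': array([ 8.19385320e+01,  2.05892514e+01,  6.34204755e-01, -1.86533062e-02,
       -7.01368865e+01, -1.65078883e+01]), 'qd': array([-0.10354614, -0.00635285,  0.05008221, -0.0146797 , -0.01721197,
        0.05675512]), 'joint_torque': array([ 5.09600013e-04, -5.82728112e+01,  2.93059874e+01,  6.99730039e+00,
        6.95429437e-03, -1.84238720e-04]), 'tcp_pos': array([0.28048031, 0.61342869, 0.22565523]), 'eef_rot': array([ 1.79906873e+02, -9.31216489e-03, -2.45757007e+01]), 'contact_force': array([ 0.06802162,  0.76900014, -0.61281968]), 'moment': array([ 0.01398014,  0.00531189, -0.03247194]), 'gripper_force': 0.0, 'gripper_width': 0.08801853174263766}
scene 520.6212054971448 520.6212054971448 318.22796143155387 235.6297345512538 [[0.7654, -0.4845, 0.4235, 0.1325], [-0.6433, -0.5913, 0.4863, -0.6481], [0.0148, -0.6447, -0.7643, 1.0644], [0.0, 0.0, 0.0, 1.0]]
fallen_bottle [(0.92, [216.2, 233.7, 271.7, 269.1]), (0.65, [400.5, 273.6, 464.9, 311.3]), (0.59, [348.9, 206.8, 398.6, 250.5])]
splash_guard [(0.85, [254.7, 175.0, 350.5, 329.3])]
standing_bottle [(0.73, [236.6, 178.5, 264.8, 232.5])]
tall_bottle [(0.6, [287.8, 268.4, 316.0, 323.5])]
side 433.51714493105857 433.51714493105857 320.23939258089405 241.20810998492348 [[-0.8961, -0.2934, 0.333, 0.4021], [-0.4437, 0.5748, -0.6876, 0.6073], [0.0103, -0.7639, -0.6452, 0.6526], [0.0, 0.0, 0.0, 1.0]]
fallen_bottle [(0.74, [314.6, 157.0, 356.5, 200.2]), (0.73, [398.5, 189.7, 433.9, 264.8]), (0.59, [253.8, 203.0, 299.2, 251.7])]
splash_guard [(0.72, [250.9, 209.6, 403.9, 358.8])]
standing_bottle [(0.58, [287.4, 289.7, 333.2, 369.6])]
tall_bottle [(0.83, [396.2, 186.7, 435.1, 264.0])]
```

View pics/scene0.png

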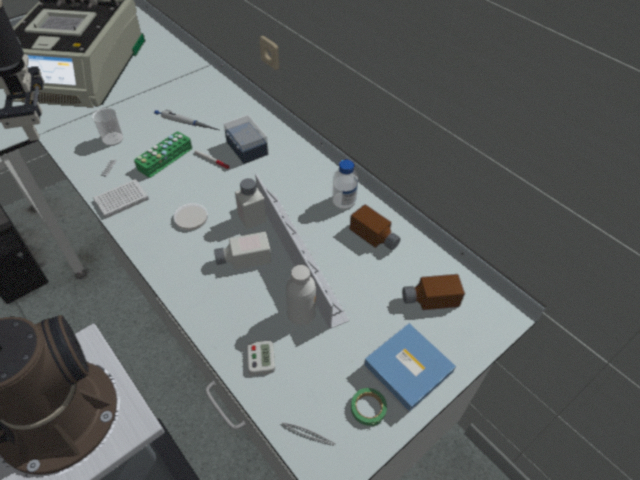

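View pics/side0.png

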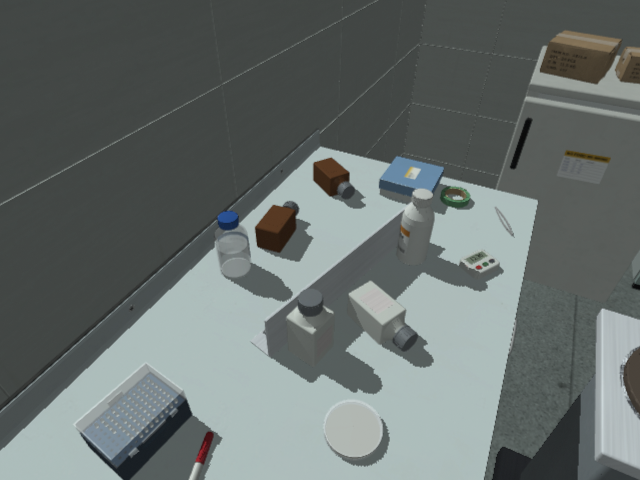

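Scene: the white fallen bottle is at about (243,250), cap at (222,256), in front of the guard (255–345,175–325), with the standing bottle at (250,200) and the tall one at (301,295). The candidates are this white bottle and two brown ones at (372,226) and (433,292) behind the guard. Only the white one fits. In the side view it is at (382,315). I'll confirm in an enlarged crop and use it to measure.

```bash
python3 - <<'E'
import cv2,numpy as np
a=cv2.imread("pics/scene0.png")[165:335,200:360];b=cv2.imread("pics/side0.png")[190:370,240:440]
a=cv2.resize(a,(400,425),interpolation=cv2.INTER_CUBIC)  #2.5
b=cv2.resize(b,(400,360),interpolation=cv2.INTER_CUBIC) #2
o=np.zeros((425,800,3),np.uint8);o[:,:400]=a;o[:360,400:]=b;cv2.imwrite("pics/crop.png",o)
E
```

```text
(no output)
```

View pics/crop.png

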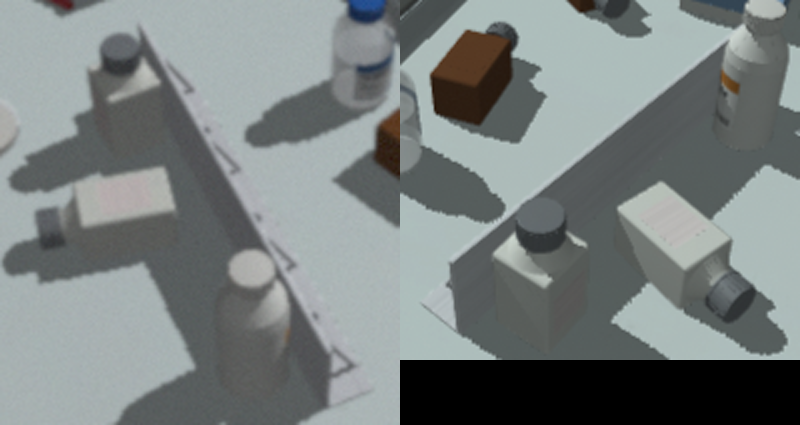

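```bash
cat > h.py <<'E'
from plant import r
import numpy as np
def ray(d,p,z):
    T=d["world_from_camera"];v=T[:3,:3]@np.array([(p[0]-d["cx"])/d["fx"],(p[1]-d["cy"])/d["fy"],1])
    return np.round(T[:3,3]+v*(z-T[2,3])/v[2],4)
def px(d,P):
    T=d["world_from_camera"];q=T[:3,:3].T@(np.array(P)-T[:3,3]);return np.round([d["fx"]*q[0]/q[2]+d["cx"],d["fy"]*q[1]/q[2]+d["cy"]],1)
E
python3 - <<'E'
from h import *
S=r.capture("scene");D=r.capture("side")
for n,p in dict(f1=(349,294),f2=(370,281),c2=(405.5,310),c1=(383,322.5)).items():print("side",n,ray(D,p,.06))
print("cap",ray(D,(406.5,337.5),.03))
for n,p in dict(f1=(266.4,233),f2=(270.4,247.8),c1=(230,239.8),c2=(232.8,255)).items():print("scene",n,ray(S,p,.06))
print("cap",ray(S,(220,256),.03))
print("guard",ray(D,(265.5,322.5),.1),ray(D,(407,208),.1),ray(D,(267.5,350),0),ray(S,(255,175),.1),ray(S,(332,305),.1))
print("stand cap",ray(D,(310.5,299),.136),ray(S,(248,185),.136),"tall cap",ray(S,(300,271),.169),ray(D,(422.5,196),.169))
E
```

```text
side f1 [0.5932 0.0875 0.06  ]
side f2 [0.5707 0.0383 0.06  ]
side c2 [0.4875 0.0774 0.06  ]
side c1 [0.5137 0.1224 0.06  ]
cap [0.4707 0.1109 0.03  ]
scene f1 [0.5932 0.0807 0.06  ]
scene f2 [0.5723 0.0358 0.06  ]
scene c1 [0.5097 0.1203 0.06  ]
scene c2 [0.4881 0.0757 0.06  ]
cap [0.4721 0.115  0.03  ]
guard [0.6757 0.2408 0.1   ] [ 0.5685 -0.1681  0.1   ] [0.6889 0.2263 0.    ] [0.6726 0.2357 0.1   ] [ 0.5629 -0.205   0.1   ]
stand cap [0.6191 0.1919 0.136 ] [0.6173 0.1839 0.136 ] tall cap [ 0.5354 -0.1292  0.169 ] [ 0.5328 -0.1245  0.169 ]
```

White bottle confirmed: crop left (125,205), crop right (675,245). The size checks hold: body measured at 91 of 95 mm, foot to cap centre 123 of 124 mm, guard 456 of 460 mm.

- **Guard:** yaw about −14.3°, middle about (0.618, 0.0155).
- **Bottle:** axis yaw about −25°, cap centre (0.4715, 0.113, 0.03). The tool yaw already matches.

Next I move to above the cap.

drive_tool:
  commands:
    - {"tx":0.318,"ty":-0.833,"tz":-0.13,"turn":0,"hand":0}
    - {"tx":0.318,"ty":-0.833,"tz":-0.13,"turn":0,"hand":0}
    - {"tx":0.318,"ty":-0.833,"tz":-0.13,"turn":0,"hand":0}
    - {"tx":0.318,"ty":-0.833,"tz":-0.13,"turn":0,"hand":0}
    - {"tx":0.318,"ty":-0.833,"tz":-0.13,"turn":0,"hand":0}
    - {"tx":0.318,"ty":-0.833,"tz":-0.13,"turn":0,"hand":0}
    - {"tx":0.318,"ty":-0.833,"tz":-0.13,"turn":0,"hand":0}
    - {"tx":0.318,"ty":-0.833,"tz":-0.13,"turn":0,"hand":0}
    - {"tx":0.318,"ty":-0.833,"tz":-0.13,"turn":0,"hand":0}
    - {"tx":0.318,"ty":-0.833,"tz":-0.13,"turn":0,"hand":0}
  grip_force: 8

```text
time_s: 1.6
tcp_pos: [0.4576, 0.1499, 0.1547]
eef_rot: [-179.9, -0.0, -24.5]
contact_force: [1.0, 1.6, 0.2]
gripper_width: 0.0876
gripper_force: 0.0
```

drive_tool:
  commands:
    - {"tx":0,"ty":0,"tz":0,"turn":0,"hand":0}
    - {"tx":0,"ty":0,"tz":0,"turn":0,"hand":0}

```text
time_s: 1.8
tcp_pos: [0.4575, 0.1504, 0.1545]
eef_rot: [-180.0, -0.0, -24.7]
contact_force: [0.3, 0.1, 0.6]
gripper_width: 0.0875
gripper_force: 0.0
```

```bash
python3 - <<'E'
from h import *
import cv2
s=r.get_state();print(s["tcp_pos"],s["eef_rot"])
d=r.capture("wrist");cv2.imwrite("pics/w1.png",d["frame"][:,:,::-1]);print(d["fx"],d["cx"],d["cy"],np.round(d["T_tool_cam"],4).tolist())
from scipy.spatial.transform import Rotation as R
T=np.eye(4);T[:3,:3]=R.from_euler("xyz",s["eef_rot"],degrees=True).as_matrix();T[:3,3]=s["tcp_pos"]
d["world_from_camera"]=T@d["T_tool_cam"]
import pickle;pickle.dump(d,open("w1.pkl","wb"))
print("cap pred",px(d,(.4715,.113,.03)),"foot",px(d,(.5823,.0605,.06)))
S=r.capture("scene");print("dish",ray(S,(190,217),0),ray(S,(208,217),0))
E
```

```text
[0.45752258 0.15040846 0.15452413] [-1.79989638e+02 -7.71329397e-03 -2.47465112e+01]
378.78372760571534 320.05649061569943 243.4223825065644 [[0.0007, -0.9541, -0.2996, 0.0808], [1.0, 0.0007, 0.0001, 0.0004], [0.0001, -0.2996, 0.9541, -0.1589], [0.0, 0.0, 0.0, 1.0]]
cap pred [356.8 197.2] foot [370.   -1.7]
dish [0.4931 0.3034 0.    ] [0.5312 0.2723 0.    ]
```

View pics/w1.png

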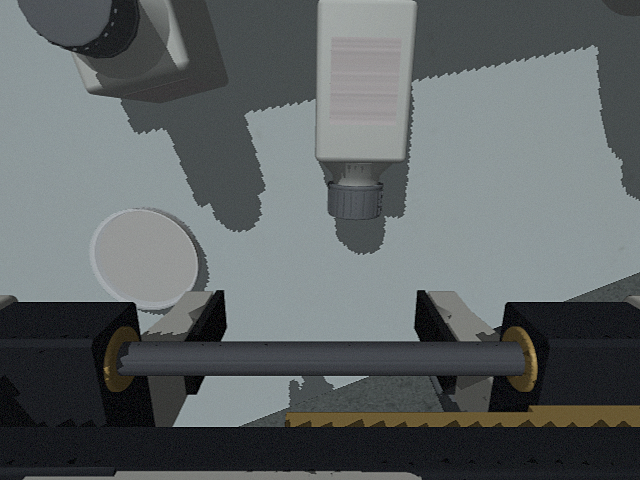

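The wrist view shows the cap at (356,199), against a prediction of (357,197), with the bottle axis aligned to the tool. The dish at (145,258) is clear of the fingers. Now I move over, descend and grip the cap lightly.

drive_tool:
  commands:
    - {"tx":0.024,"ty":-0.062,"tz":0,"turn":0,"hand":0}
    - {"tx":0.024,"ty":-0.062,"tz":-0.08,"turn":0,"hand":0}
    - {"tx":0.024,"ty":-0.062,"tz":-0.14,"turn":0,"hand":0}
    - {"tx":0.024,"ty":-0.062,"tz":-0.2,"turn":0,"hand":0}
    - {"tx":0.024,"ty":-0.062,"tz":-0.237,"turn":0,"hand":0}
    - {"tx":0.024,"ty":-0.062,"tz":-0.237,"turn":0,"hand":0.3}
    - {"tx":0.024,"ty":-0.062,"tz":-0.237,"turn":0,"hand":0.7}
    - {"tx":0.024,"ty":-0.062,"tz":-0.237,"turn":0,"hand":0.7}
    - {"tx":0.024,"ty":-0.062,"tz":-0.237,"turn":0,"hand":0.7}
    - {"tx":0.024,"ty":-0.062,"tz":-0.237,"turn":0,"hand":0.7}
  grip_force: 10

```text
time_s: 2.9
tcp_pos: [0.4721, 0.115, 0.0134]
eef_rot: [-179.9, -0.1, -24.6]
contact_force: [-0.7, -0.5, 0.7]
gripper_width: 0.0534
gripper_force: 0.0
```

drive_tool:
  commands:
    - {"hand":0.8,"tx":0,"ty":0,"tz":0,"turn":0}
    - {"hand":0.8,"tx":0,"ty":0,"tz":0,"turn":0}
    - {"hand":0.8,"tx":0,"ty":0,"tz":0,"turn":0}
    - {"hand":0.8,"tx":0,"ty":0,"tz":0,"turn":0}
  grip_force: 20

```text
time_s: 3.3
tcp_pos: [0.4717, 0.1146, 0.0126]
eef_rot: [-180.0, -0.0, -24.6]
contact_force: [-2.6, 1.3, 6.4]
gripper_width: 0.0395
gripper_force: 20.0
```

drive_tool:
  commands:
    - {"hand":0.8,"tx":0.005,"ty":-0.01,"tz":0,"turn":0.02}
    - {"hand":0.8,"tx":0.01,"ty":-0.02,"tz":0,"turn":0.04}
    - {"hand":0.8,"tx":0.016,"ty":-0.03,"tz":0,"turn":0.06}
    - {"hand":0.8,"tx":0.022,"ty":-0.04,"tz":0,"turn":0.08}
    - {"hand":0.8,"tx":0.028,"ty":-0.048,"tz":0,"turn":0.1}
    - {"hand":0.8,"tx":0.034,"ty":-0.054,"tz":0,"turn":0.115}
    - {"hand":0.8,"tx":0.04,"ty":-0.058,"tz":0,"turn":0.115}
    - {"hand":0.8,"tx":0.046,"ty":-0.06,"tz":0,"turn":0.115}
    - {"hand":0.8,"tx":0.05,"ty":-0.061,"tz":0,"turn":0.115}
    - {"hand":0.8,"tx":0.05,"ty":-0.061,"tz":0,"turn":0.115}

```text
time_s: 4.3
tcp_pos: [0.501, 0.0775, 0.0125]
eef_rot: [180.0, 0.1, -14.2]
contact_force: [-3.8, -0.3, 8.2]
gripper_width: 0.0396
gripper_force: 20.0
```

```bash
python3 - <<'E'
from h import *
import cv2
s=r.get_state();print(s["tcp_pos"],s["contact_force"],s["moment"])
a=r.capture("side")["frame"][200:380,240:460,::-1];b=r.capture("scene")["frame"][165:335,190:360,::-1]
o=np.zeros((400,800,3),np.uint8);o[:327,:400]=cv2.resize(a,(400,327));o[:,400:]=cv2.resize(b,(400,400));cv2.imwrite("pics/c2.png",o)
E
```

```text
[0.50096232 0.07746762 0.01252673] [-3.84799354 -0.26104111  8.24681841] [0.12292927 1.5274028  0.03304025]
```

View pics/c2.png

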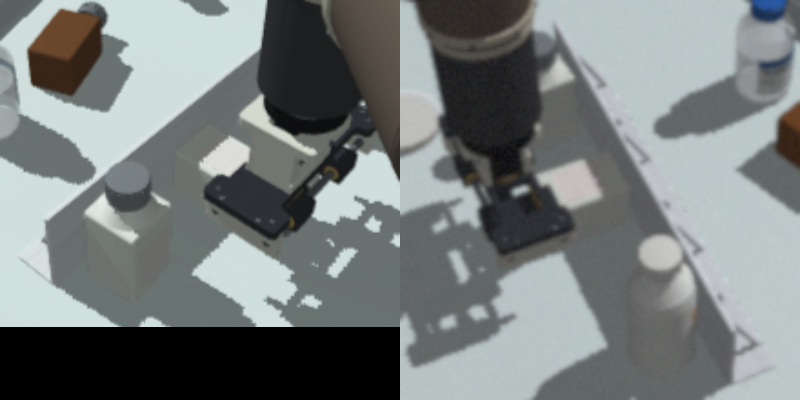

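The bottle is now square to the guard with its foot almost touching it (crop right (625,190)). I'll push on gently until there is contact.

drive_tool:
  commands:
    - {"hand":0.8,"tx":0.004,"ty":-0.001,"tz":0.002,"turn":0}
    - {"hand":0.8,"tx":0.008,"ty":-0.002,"tz":0.002,"turn":0}
    - {"hand":0.8,"tx":0.01,"ty":-0.0025,"tz":0.002,"turn":0}
    - {"hand":0.8,"tx":0.01,"ty":-0.0025,"tz":0.002,"turn":0}

```text
time_s: 4.8
tcp_pos: [0.5045, 0.0759, 0.0127]
eef_rot: [179.9, 0.3, -14.3]
contact_force: [-12.9, 7.1, 7.3]
gripper_width: 0.0395
gripper_force: 20.0
```

Contact with the guard at 13 N, and the position agrees with the estimate to a millimetre. I'll lower the grip force and lift by 17 mm to check that the bottle pivots between the pads.

drive_tool:
  commands:
    - {"hand":0.8,"tx":-0.003,"ty":0.001,"tz":0,"turn":0}
    - {"hand":0.8,"tx":-0.005,"ty":0.001,"tz":0.008,"turn":0}
    - {"hand":0.8,"tx":-0.006,"ty":0.0015,"tz":0.016,"turn":0}
    - {"hand":0.8,"tx":-0.008,"ty":0.002,"tz":0.024,"turn":0}
    - {"hand":0.8,"tx":-0.008,"ty":0.002,"tz":0.028,"turn":0}
    - {"hand":0.8,"tx":-0.008,"ty":0.002,"tz":0.028,"turn":0}
  grip_force: 10

```text
time_s: 5.4
tcp_pos: [0.5025, 0.0775, 0.0306]
eef_rot: [-180.0, 0.0, -14.2]
contact_force: [-3.1, 0.7, -1.9]
gripper_width: 0.0395
gripper_force: 10.0
```

```bash
python3 - <<'E'
from h import *
import cv2
a=r.capture("side")["frame"][230:330,300:440,::-1];b=r.capture("scene")["frame"][210:300,220:320,::-1]
o=np.zeros((400,800,3),np.uint8);o[:286,:400]=cv2.resize(a,(400,286));o[:360,400:]=cv2.resize(b,(400,360));cv2.imwrite("pics/c3.png",o)
E
```

```text
(no output)
```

View pics/c3.png

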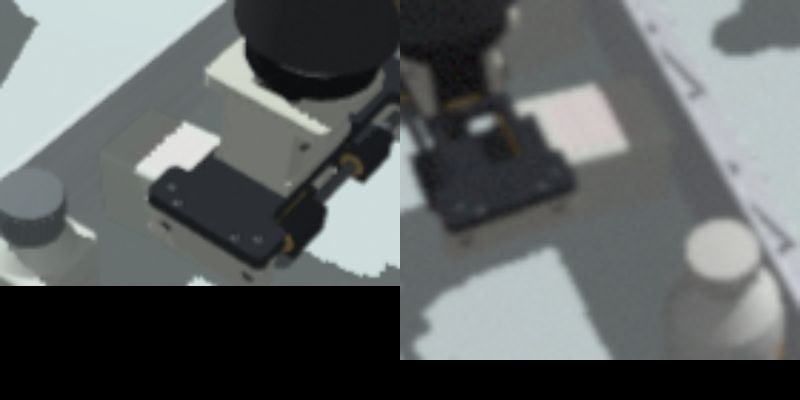

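The vertical load of 1.9 N is about half the bottle's weight, so the foot still rests on the worktop and the bottle is pivoting. I continue along the arc to about 50°.

drive_tool:
  commands:
    - {"hand":0.8,"tx":-0.001,"ty":0,"tz":0.023,"turn":0}
    - {"hand":0.8,"tx":0,"ty":0,"tz":0.039,"turn":0}
    - {"hand":0.8,"tx":0.003,"ty":-0.001,"tz":0.054,"turn":0}
    - {"hand":0.8,"tx":0.0075,"ty":-0.002,"tz":0.068,"turn":0}
    - {"hand":0.8,"tx":0.013,"ty":-0.0035,"tz":0.081,"turn":0}
    - {"hand":0.8,"tx":0.0205,"ty":-0.005,"tz":0.093,"turn":0}
    - {"hand":0.8,"tx":0.029,"ty":-0.0075,"tz":0.103,"turn":0}
    - {"hand":0.8,"tx":0.039,"ty":-0.01,"tz":0.112,"turn":0}
    - {"hand":0.8,"tx":0.039,"ty":-0.01,"tz":0.112,"turn":0}

```text
time_s: 6.4
tcp_pos: [0.5272, 0.0714, 0.0982]
eef_rot: [-180.0, -0.0, -14.2]
contact_force: [-2.7, 0.7, 3.9]
gripper_width: 0.0396
gripper_force: 10.0
```

```bash
python3 - <<'E'
from h import *
import cv2
a=r.capture("side")["frame"][200:340,280:440,::-1];b=r.capture("scene")["frame"][180:300,220:340,::-1]
o=np.zeros((400,800,3),np.uint8);o[:350,:400]=cv2.resize(a,(400,350));o[:,400:]=cv2.resize(b,(400,400));cv2.imwrite("pics/c4.png",o)
E
```

```text
(no output)
```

View pics/c4.png

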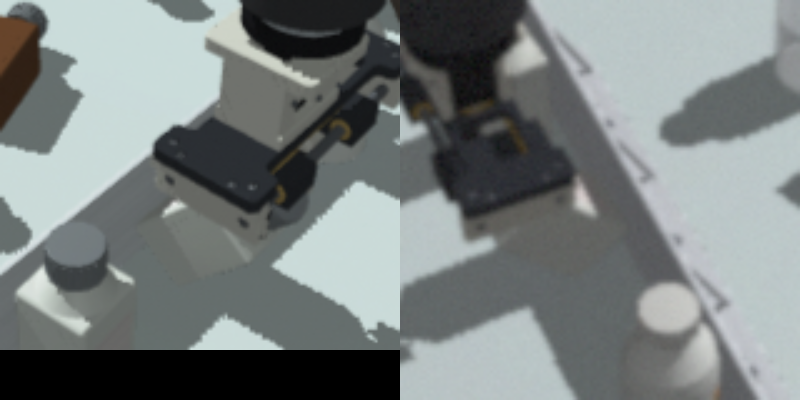

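The bottle is about half tipped with its foot at the guard (crop left (200,235)) and the neighbours are untouched. I finish the arc.

drive_tool:
  commands:
    - {"hand":0.8,"tx":0.011,"ty":-0.003,"tz":0.0075,"turn":0}
    - {"hand":0.8,"tx":0.024,"ty":-0.006,"tz":0.0135,"turn":0}
    - {"hand":0.8,"tx":0.037,"ty":-0.0095,"tz":0.018,"turn":0}
    - {"hand":0.8,"tx":0.052,"ty":-0.013,"tz":0.021,"turn":0}
    - {"hand":0.8,"tx":0.067,"ty":-0.017,"tz":0.022,"turn":0}
    - {"hand":0.8,"tx":0.0835,"ty":-0.021,"tz":0.0215,"turn":0}
    - {"hand":0.8,"tx":0.1,"ty":-0.0255,"tz":0.0195,"turn":0}
    - {"hand":0.8,"tx":0.117,"ty":-0.03,"tz":0.016,"turn":0}
    - {"hand":0.8,"tx":0.122,"ty":-0.0315,"tz":0.016,"turn":0}
    - {"hand":0.8,"tx":0.122,"ty":-0.0315,"tz":0.016,"turn":0}

```text
time_s: 7.5
tcp_pos: [0.6, 0.0528, 0.1067]
eef_rot: [-180.0, 0.0, -14.2]
contact_force: [-1.1, 1.2, 2.6]
gripper_width: 0.0396
gripper_force: 10.0
```

```bash
python3 - <<'E'
from h import *
import cv2
a=r.capture("side")["frame"][170:330,270:450,::-1];b=r.capture("scene")["frame"][170:300,220:350,::-1]
o=np.zeros((400,800,3),np.uint8);o[:356,:400]=cv2.resize(a,(400,356));o[:,400:]=cv2.resize(b,(400,400));cv2.imwrite("pics/c5.png",o)
E
```

```text
(no output)
```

View pics/c5.png

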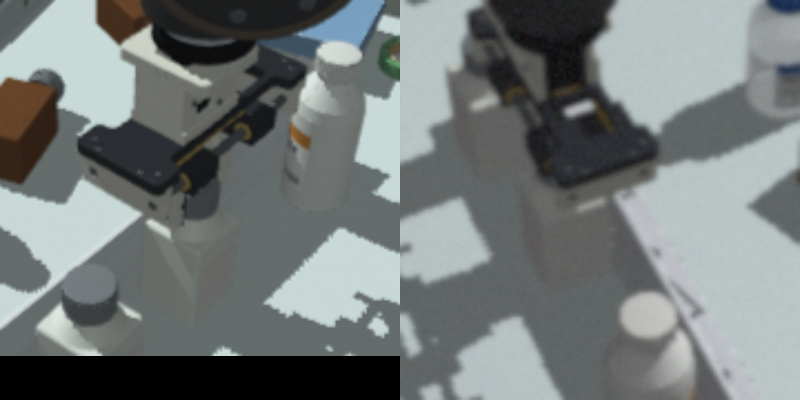

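The bottle appears upright at the guard (crop left (190,270)). A small extra push will seat it; then I'll release and rise.

drive_tool:
  commands:
    - {"hand":0.8,"tx":0.003,"ty":-0.001,"tz":0,"turn":0}
    - {"hand":0.8,"tx":0.006,"ty":-0.0015,"tz":0,"turn":0}
    - {"hand":0.8,"tx":0.006,"ty":-0.0015,"tz":0,"turn":0}

```text
time_s: 7.9
tcp_pos: [0.6009, 0.0524, 0.1064]
eef_rot: [180.0, 0.2, -14.2]
contact_force: [-9.0, 7.2, 6.1]
gripper_width: 0.0396
gripper_force: 10.0
```

Firm contact with the guard. Ease off and open.

drive_tool:
  commands:
    - {"hand":0.8,"tx":-0.004,"ty":0.001,"tz":0,"turn":0}
    - {"hand":0.5,"tx":-0.004,"ty":0.001,"tz":0,"turn":0}
    - {"hand":0.2,"tx":-0.004,"ty":0.001,"tz":0,"turn":0}
    - {"hand":0.1,"tx":-0.004,"ty":0.001,"tz":0,"turn":0}
    - {"hand":0.1,"tx":-0.004,"ty":0.001,"tz":0,"turn":0}
    - {"hand":0.1,"tx":-0.004,"ty":0.001,"tz":0,"turn":0}
    - {"hand":0.1,"tx":-0.004,"ty":0.001,"tz":0.03,"turn":0}
    - {"hand":0.1,"tx":-0.004,"ty":0.001,"tz":0.1,"turn":0}
    - {"hand":0.1,"tx":-0.004,"ty":0.001,"tz":0.17,"turn":0}
    - {"hand":0.1,"tx":-0.004,"ty":0.001,"tz":0.17,"turn":0}

```text
time_s: 8.9
tcp_pos: [0.6039, 0.0529, 0.2157]
eef_rot: [-179.7, -0.5, -14.2]
contact_force: [0.7, -0.7, -1.0]
gripper_width: 0.0791
gripper_force: 0.0
```

```bash
python3 - <<'E'
from h import *
import cv2
A=r.capture("side");B=r.capture("scene")
a=A["frame"][170:380,250:450,::-1];b=B["frame"][165:335,190:360,::-1]
print("upright pred cap side",px(A,(.6,.0528,.136)),"foot",px(A,(.59,.055,0)))
o=np.zeros((420,800,3),np.uint8);o[:,:400]=cv2.resize(a,(400,420));o[:400,400:]=cv2.resize(b,(400,400));cv2.imwrite("pics/c6.png",o)
E
```

```text
upright pred cap side [355.4 251.1] foot [355.3 304.4]
```

View pics/c6.png

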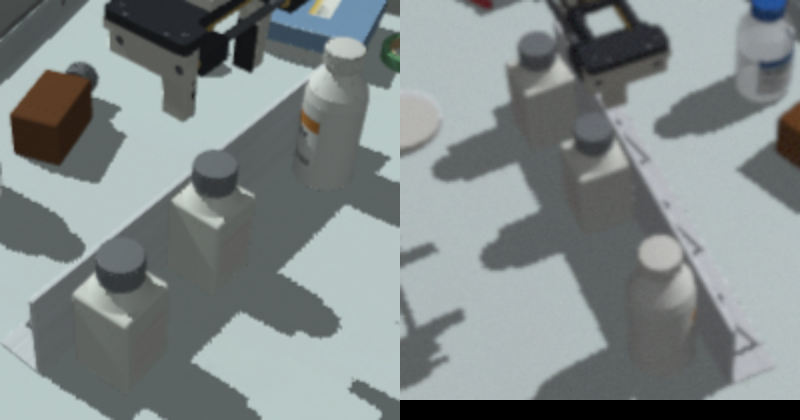

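The bottle stands free and upright against the guard (crop left (212,220), crop right (597,170)), between undisturbed neighbours. Its y offset of about 0.03 m is within the ±0.075 m limit. I'll hand the job in.

```bash
python3 -c "
from plant import r
print(r.close_job())"
```

```text
the job is handed in; nothing more can be done
None
```

I tipped the fallen bottle up on its foot and left it standing upright against the guard, between its undisturbed neighbours; the job is handed in, but no verdict came back.

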